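# Restock the tape stand from the revolving tray and the bench

## Robot

A 6-joint arm with a two-finger parallel gripper is mounted at the origin on the work surface. World frame = base frame: x ahead of the robot, y to its left, z up, the work surface at z = 0. Lengths are in mm, angles in rad, forces in N, time in s.
With the tool pointing down it reaches from about 250 to 775 mm from the base axis. Payload 8.9 kg.
Tool frame: the origin (TCP) lies at the very end of the fingers, on their centre line; the grasp point (between the pads) lies 19 mm behind it; x points along the fingers, y is the direction in which the jaws open and shut, and the axes are right-handed (so a half turn about x gives the same grasp; the last joint's range is limited). The gripper opens to 85 mm and grips with 20 to 120 N. Pads are 22 mm wide; open, the fingers measure 114 mm over their backs; the gripper's body (76 mm by 85 mm) begins 54 mm behind the grasp point. The pads swing forward as they close: fully open they stand 13 mm farther back than shut.
Start: joints at [0.99, 0.291, -0.153, 1.127, 0, 1.431], TCP at [224.467, 474.593, 231.305] pointing down, gripper open.
Joint ranges: [-2.52, 2.52], [-0.91, 1.74], [-1.3, 1.37], [-1.96, 2.02], [-1.52, 1.47], [-3.14, 3.14]. Speed limits (rad/s): [2.22, 2.22, 2.79, 3.14, 3.14, 3.14].

## Interface

Orientations are given as [roll, pitch, yaw] about the fixed x, y, z axes, in that order (R = Rz(yaw) Ry(pitch) Rx(roll)).
In Python, from station import arm gives the robot as it stands. The module is installed in compiled form; this text tells all that it offers.
- The arm moves only by the tool arm_command, never from a script. Its argument "series" is a list of rows, each a list of 7 numbers: the turn, a rotation vector about the tool's x, y, z in rad, then the shift along the tool's x, y, z in mm, then the finger opening in mm, from 0 to 85.4. In form: [[wx, wy, wz, dx, dy, dz, grip], ...]. A call has 1 to 12 rows; each row is the pose to reach, as a shift and turn from the pose commanded when the call began, along the tool's axes at that moment; what a row does not reach only later rows make up. A row lasts 1/10 s, in which the tool goes at most 50 mm and 8.59 degrees, less where a joint would pass 70% of its speed; a pose out of reach is approached as far as the arm can. A call with a gripper value outside its range is refused whole. The fingers move at their own pace and stop on an object; the grip force is fixed at half the most. Time passes only in rows, so rows that repeat a pose let the fingers close. It gives the time, the measured TCP pose, the force and the opening at its end, in the units of the state.
- arm.get_obs(): the state, without advancing time (a new reading comes with each control period).
- arm.camera(name): name is "side" or "top" or "wrist"; returns (picture, depth): 384x512x3 uint8, red, green, blue; 384x512 float32, mm along the optical axis (not along the pixel's ray), 0 where there is no reading.
- arm.camera_info(name): a dict with "K" (3x3 intrinsics, pixels), "dist_coeffs" ([k1, k2, p1, p2, k3] as OpenCV has them; the pictures are not rectified), "position" and "orientation" of the camera in the world. Camera axes: x right, y down, z forward; pixel columns grow to the right and rows downward; lengths in mm; the calibration is good to about 2 mm. A picture is of the moment at which its call begins: read the wrist's pose just before it. camera_info takes no time and is no camera call; for the wrist camera it gives the pose at the moment of the call.
- arm.hand_in(): hands the job in, once; it reports no verdict.
The state is a dict: "t": time; "qpos": joint angles; "qd": joint speeds; "tau": joint torques, N m; "position": TCP position; "tool_rot": TCP orientation; "wrist_force": force on the tool from outside, world axes, zero at the start; "wrist_torque": the same for the moment, N m; "width": finger opening in mm.
Only numpy, scipy, OpenCV 4.12 (cv2) and the standard library are available. Lean on these libraries where they do the work, as an engineer would, in place of code of your own. Each camera call takes 0.05 s, during which the arm holds its last target.

## Task

Turn the revolving tray until the blue tape roll, still lying in it, is at the green pointer. Then stack on the tape stand, over its post and each lying flat: first the blue roll, then the yellow one, then the red one, and last the orange cap with the knob, centred on top of the stack. Leave the white roll, the spray can and the dome camera where they stand.

Things in the scene. Friction and masses are not known exactly. Their poses are not given: they have to be found in the camera images.
- carousel_base: Fixed grey plate 180 mm square under the white revolving tray. Origin: on the bench (z = 0) below the tray's axis; z up; its -x axis runs along the flat green pointer that sticks out from under the tray on the robot's side, its tip 215 mm from the axis. The tray: a disc 280 mm across, top 22 mm above the bench, with a hub 36 mm across, top 52 mm above the bench, and 7 mm high magnets fixed in it.
- carousel: The white tray; origin on its axis 12 mm above the bench, z up; turns at least 340 degrees either way with 1 to 2 N drag at the pegs, stays where left. 12 mm high dividers at 45, 135, 225 and 315 degrees in its own axes part it into quarters; on each, 120 mm from the axis, a green peg to turn it by, 16 mm in diameter, top 72 mm above the bench. The blue roll lies in its +x quarter, 86 mm from the axis.
- roll_blue: A roll of blue plastic tape, a flat-lying ring 56 mm in outer diameter, with an open cardboard core 32 mm in inner diameter, 24 mm high, 40 to 85 g. Origin: centre of its underside, z up. At first it lies on the revolving tray, underside 22 mm above the bench, on the side away from the pointer.
- roll_yellow: A roll of yellow plastic tape, a flat-lying ring 56 mm in outer diameter, with an open cardboard core 32 mm in inner diameter, 24 mm high, 40 to 85 g. Origin: centre of its underside, z up. On the bench.
- roll_red: A roll of red plastic tape, a flat-lying ring 56 mm in outer diameter, with an open cardboard core 32 mm in inner diameter, 24 mm high, 40 to 85 g. Origin: centre of its underside, z up. On the bench.
- cap: The stand's loose cap: a flat orange disc 52 mm in diameter and 10 mm thick with an orange upright round knob 22 mm in diameter on its centre, 36 mm high in all, flat below, 55 to 115 g. Origin: centre of its underside, z up. On the bench.
- stand: The tape stand, fixed to the bench: a bright metal round base 90 mm in diameter and 10 mm thick with a steel upright post 14 mm in diameter at its centre, its top 65 mm above the bench. Origin: centre of its underside, z up. Stacked rolls have their undersides 10, 34 and 58 mm above the bench, the cap 82 mm, above the post's tip.
- roll_white: A white tape roll of the same size as the others, on the bench; not wanted. Origin: centre of its underside.
- spray_can: An aluminium spray can with a blue band and a white top, 54 mm in diameter, 150 mm high, upright on the bench; to be left alone. Origin: centre of its underside.
- dome_camera: A white dome camera with a black ball, 90 mm in diameter, 62 mm high, on the bench; to be left alone. Origin: centre of its underside.
Mind the look-alikes: they are no part of the job. Of the things that look like the cap, take the one that is farthest to the robot's left at the start.

How it is judged (in metres and radians):
On the way, in this order (a step that is already met when the one before it is completed fails the run):
1. the revolving tray has been turned so that the blue roll, still lying in the tray, is at the green pointer (x of roll_blue in the frame of carousel_base below -0.055 m and y of roll_blue in the frame of carousel_base between -0.05 and 0.05 m and z of roll_blue in the frame of carousel_base below 0.03 m and contact force between the fingers and roll_blue below 0.2 N and x of roll_blue in the frame of carousel above 0.06 m and y of roll_blue in the frame of carousel between -0.05 and 0.05 m), for 0.2 s.
2. the blue roll lies flat on the stand's base around its post, let go (z of roll_blue in the frame of stand between 0.005 and 0.015 m and horizontal distance between roll_blue and stand below 0.013 m and angle between roll_blue's own z axis and vertical below 0.1 rad and linear speed of roll_blue below 0.03 m/s and contact force between the fingers and roll_blue below 0.2 N), for 0.2 s.
3. the yellow roll lies flat on the blue one on the stand, let go (all of step 2 and z of roll_yellow in the frame of stand between 0.029 and 0.039 m and horizontal distance between roll_yellow and stand below 0.013 m and angle between roll_yellow's own z axis and vertical below 0.1 rad and linear speed of roll_yellow below 0.03 m/s and contact force between the fingers and roll_yellow below 0.2 N), for 0.2 s.
4. the red roll lies flat on the yellow one on the stand, let go (all of step 3 and z of roll_red in the frame of stand between 0.053 and 0.063 m and horizontal distance between roll_red and stand below 0.013 m and angle between roll_red's own z axis and vertical below 0.1 rad and linear speed of roll_red below 0.03 m/s and contact force between the fingers and roll_red below 0.2 N), for 0.2 s.
5. the cap lies centred on the red roll, let go (all of step 4 and z of cap in the frame of stand between 0.077 and 0.087 m and horizontal distance between cap and stand below 0.013 m and angle between cap's own z axis and vertical below 0.1 rad and linear speed of cap below 0.03 m/s and contact force between the fingers and cap below 0.2 N), for 0.2 s.
At the end, for the whole second after the job is handed in: On the stand, from below: blue, yellow, red roll, then the cap; each underside within 5 mm of its stacked height, its centre within 13 mm of the post's axis, within 0.1 rad of level, at rest and let go (all of step 5); the robot touches nothing.
It fails at once if the white roll, spray can or dome camera was moved by more than 30 mm or tipped (distance of any of roll_white, spray_can, dome_camera from where it was at the start of the episode above 0.03 m or angle between any of roll_white, spray_can, dome_camera's own z axis and vertical above 0.5 rad).
It also fails if it takes over 139 s, if anything falls off the work surface, if the arm or the gripper's body presses on something with over 40 N, if the wrist force passes 120 N, or if a joint passes its speed limit or range.

## Working session

There is one attempt and no reset: what is moved stays moved. The work goes in short steps, Python scripts to look and compute and a tool call to move; the robot and the scene stay as the last step left them, time stands still between calls to the robot, and variables do not carry over. Pictures are saved under pics/ and viewed, and the job is handed in when it is done.

Besides the shell and the picture viewer there is one more tool, called after "Request:" as name(argument=value, ...) on one line, values as JSON. arm_command: Moves the arm, as the interface text tells. Its arguments: {"type":"object","properties":{"series":{"type":"array"}},"required":["series"]}

```bash
mkdir -p pics
cat > h.py <<'E'
import numpy as np, cv2
from station import arm
from scipy.spatial.transform import Rotation as R
def Rc(o):
    o=np.array(o,float)
    return o if o.shape==(3,3) else R.from_euler('xyz',o).as_matrix()
def snap(n,f):
    ci=arm.camera_info(n); p,d=arm.camera(n); np.savez(f'pics/{f}.npz',p=p,d=d,K=ci['K'],dc=ci['dist_coeffs'],t=ci['position'],R=Rc(ci['orientation']))
    cv2.imwrite(f'pics/{f}.png',p[:,:,::-1]); return load(f)
def load(f): return dict(np.load(f'pics/{f}.npz'))
def ray(c,uv):
    q=cv2.undistortPoints(np.array(uv,float).reshape(-1,1,2),c['K'],c['dc']).reshape(-1,2)
    return np.c_[q,np.ones(len(q))]@c['R'].T
def plane(c,uv,z):
    r=ray(c,uv); return c['t']+r*((z-c['t'][2])/r[:,2])[:,None]
def cloud(c):
    h,w=c['d'].shape; v,u=np.mgrid[:h,:w]
    r=ray(c,np.c_[u.ravel(),v.ravel()]); return (c['t']+r*c['d'].reshape(-1,1)).reshape(h,w,3)
E
python3 - <<'E'
from h import *
print(arm.get_obs())
for n in ['side','top','wrist']:
    i=arm.camera_info(n); print(n,i); snap(n,n+'0')
E
```

```text
{'t': 0.0, 'qpos': array([ 9.89682809e-01,  2.91307271e-01, -1.54161570e-01,  1.12673364e+00,
       -2.19179852e-05,  1.43151833e+00]), 'qd': array([ 0.00047457,  0.00168558,  0.00134331,  0.0024879 , -0.00152242,
       -0.00082851]), 'tau': array([ 2.17573797e-03, -5.37145221e+01,  3.31367648e+01,  1.59428426e-02,
       -3.49931736e-05,  1.40257495e-05]), 'position': array([224.21842778, 474.18511673, 230.70515911]), 'tool_rot': array([-1.69448847,  1.56939   , -2.13632397]), 'wrist_force': array([-0.05591324,  0.34504054, -0.09172772]), 'wrist_torque': array([0.00158855, 0.01893229, 0.01699452]), 'width': 85.290563005528}
side {'K': array([[376.54175793,   0.        , 253.57166549],
       [  0.        , 376.54175793, 187.31285186],
       [  0.        ,   0.        ,   1.        ]]), 'dist_coeffs': array([-0.12746923,  0.        ,  0.        ,  0.        ,  0.        ]), 'position': array([  74.36348605, -487.4689193 ,  686.861945  ]), 'orientation': array([-2.31875114,  0.01923948, -0.7910243 ])}
top {'K': array([[389.20419547,   0.        , 254.2513925 ],
       [  0.        , 389.20419547, 194.08465137],
       [  0.        ,   0.        ,   1.        ]]), 'dist_coeffs': array([-0.0482056,  0.       ,  0.       ,  0.       ,  0.       ]), 'position': array([ 379.91428404,   13.64812368, 1070.82870586]), 'orientation': array([-2.94310792, -0.01926506, -1.56321281])}
wrist {'K': array([[317.1649968 ,   0.        , 250.97905971],
       [  0.        , 317.1649968 , 189.10347344],
       [  0.        ,   0.        ,   1.        ]]), 'dist_coeffs': array([-0.01017919,  0.        ,  0.        ,  0.        ,  0.        ]), 'position': array([162.54857349, 504.88887479, 373.14553565]), 'orientation': array([2.86505105e+00, 1.16937904e-03, 1.12927392e+00])}
```

View pics/top0.png

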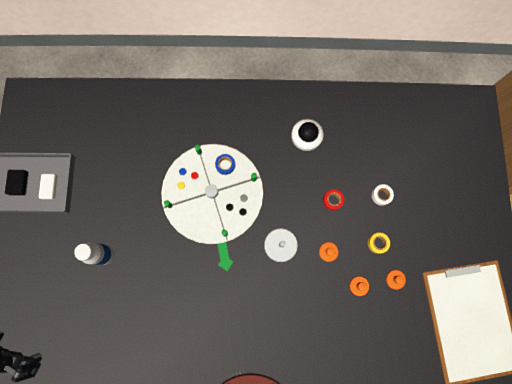

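View pics/side0.png

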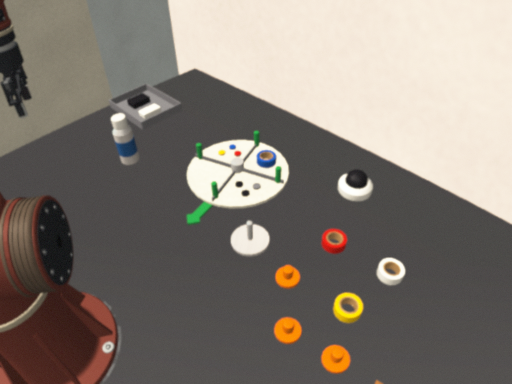

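View pics/wrist0.png

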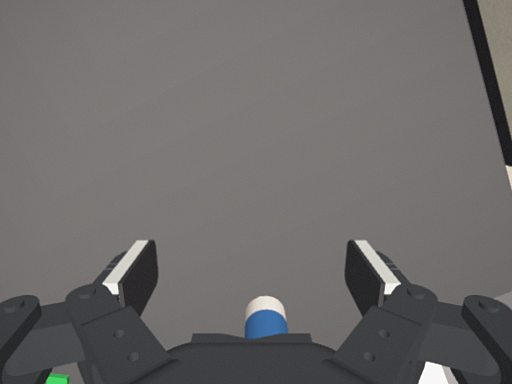

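The top view shows the tray at about (212,192), with the blue roll at (226,164), on the far side. The stand is at (281,245), red at (334,199), yellow at (379,243) and white at (383,195). The dome camera is at (307,135) and the spray can at (92,253).

There are three cap-like things, at (329,252), (360,287) and (396,280). Next I'll measure them and enlarge the crop.

Run:
```python
from h import *
c=load('top0'); P=cloud(c); p=c['p']
print('bench z',np.median(P[300:330,200:300,2]))
hsv=cv2.cvtColor(p,cv2.COLOR_RGB2HSV)
M={'orange':((6,150,150),(16,255,255)),'yellow':((22,120,120),(35,255,255)),'red':((0,180,110),(4,255,255)),'blue':((105,150,80),(125,255,255)),'green':((55,100,40),(80,255,255))}
for k,(a,b) in M.items():
    m=cv2.inRange(hsv,a,b)
    n,l,s,ce=cv2.connectedComponentsWithStats(m)
    for i in range(1,n):
        if s[i,4]>12:
            q=P[l==i]; q=q[q[:,2]>-20]
            print(k,s[i].tolist(),ce[i].round(1),'z',np.percentile(q[:,2],[10,50,90]).round(1),'mid',q[:,:2].mean(0).round(1))
cr=cv2.resize(p[225:310,255:415],None,fx=5,fy=5,interpolation=cv2.INTER_CUBIC); cv2.imwrite('pics/crop.png',cr[:,:,::-1])
```

```text
bench z 0.19649168528610517
orange [336, 193, 5, 13, 15] [338.7 199. ] z [21.7 23.6 26. ] mid [ 579.6 -237.7]
orange [319, 242, 20, 20, 306] [328.3 251.6] z [ 3.1 10.7 35.4] mid [ 435.9 -206. ]
orange [485, 261, 27, 67, 137] [500.8 287. ] z [0.9 3.5 6. ] mid [ 341.6 -683.7]
orange [386, 270, 20, 20, 294] [395.7 279.5] z [ 6.1  9.9 35. ] mid [ 362.5 -384.1]
orange [423, 270, 60, 114, 422] [440.8 331.4] z [1.  3.6 6.1] mid [ 226.5 -506.9]
orange [350, 276, 19, 20, 296] [359.1 285.9] z [ 7.2 10.6 35.5] mid [ 345.5 -286. ]
orange [484, 375, 11, 4, 25] [489.1 376.4] z [0.8 2.9 5.5] mid [ 107.6 -633.8]
yellow [177, 182, 8, 7, 42] [180.3 185. ] z [25.9 28.7 31. ] mid [612.8 197.9]
yellow [370, 233, 20, 21, 173] [378.8 243.1] z [19.5 23.5 26.4] mid [ 458.5 -339.8]
red [191, 172, 7, 7, 33] [194.2 175.2] z [27.5 28.7 31.9] mid [640.8 160.9]
red [323, 190, 21, 20, 180] [332.7 200.1] z [12.3 23.2 26. ] mid [ 575.9 -220.1]
blue [215, 154, 20, 20, 131] [224.9 164.8] z [43.2 45.5 48.2] mid [664.6  75.4]
blue [179, 168, 7, 7, 33] [182.2 171.2] z [26.7 28.6 31.6] mid [651.9 194.5]
green [195, 144, 6, 10, 41] [197.6 148.6] z [41.2 69.3 73.6] mid [707.3 150.1]
green [251, 173, 5, 8, 33] [253.2 176.6] z [48.1 69.9 74.5] mid [629.6  -0.9]
green [164, 201, 8, 7, 37] [167.4 203.9] z [49.1 70.2 73.2] mid [553.5 222.7]
green [222, 230, 5, 6, 24] [224.1 232.3] z [68.9 71.4 72.6] mid [480.1  72.5]
green [218, 242, 15, 29, 267] [224.  256.4] z [3.6 6.4 9.3] mid [421.   74.9]
```

View pics/crop.png

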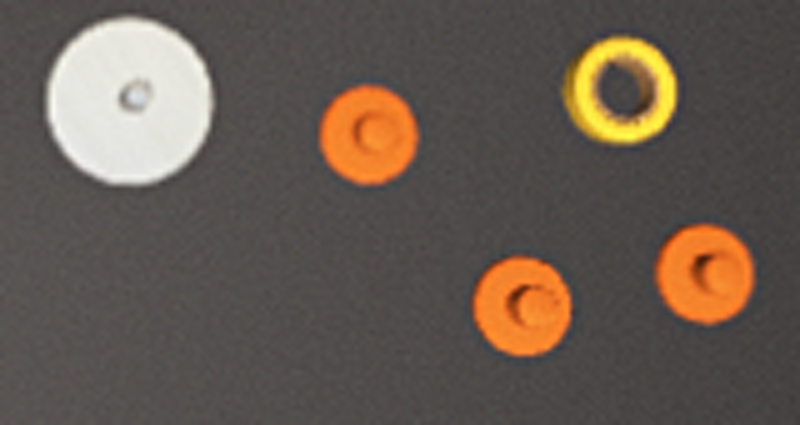

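Only the position separates the three: all have knobs, and (329,252), at y≈-206, is farthest to the robot's left, so that is the cap. Next come precise centres from the top and side views, and the tool axes.

```bash
cat >> h.py <<'E'
def centre(c,uv0,r,ztop,rad):
    """points of the top face near pixel uv0; min enclosing circle in world xy"""
    P=cloud(c); g=plane(c,[uv0],ztop)[0]
    m=(np.abs(P[...,2]-ztop)<4)&(np.hypot(P[...,0]-g[0],P[...,1]-g[1])<r)
    q=P[m][:,:2].astype(np.float32); ctr,rr=cv2.minEnclosingCircle(q); return np.array(ctr).round(1),round(rr,1),len(q)
def tool():
    o=arm.get_obs(); return o,R.from_euler('xyz',o['tool_rot']).as_matrix()
def togo(x,y,z):
    o,T=tool(); print('t',round(o['t'],2),'pos',o['position'].round(1),'w',round(o['width'],1),'F',o['wrist_force'].round(1),'shift',(T.T@(np.array([x,y,z])-o['position'])).round(1))
E
python3 - <<'E'
from h import *
t=load('top0'); s=load('side0')
for n,u,v,z,r in [('red',(334,199),(334,240),24,34),('yellow',(379,243),(348,307),24,34),('blue',(226,164),(266,158),46,34),('white',(383,195),(391,271),24,34),('cap',(329,252),(288,277),10,32),('knob',(330,251),(288,271),36,20),('stand',(281,245),(250,240),10,50),('hub',(212,191),(237,165),52,25),('tray',(212,191),(237,172),22,160)]:
    print(n,centre(t,u,r,z,0),centre(s,v,r,z,0))
o,T=tool(); print(T.round(3))
E
```

```text
red (array([ 578.7, -224.6]), 28.1, 208) (array([ 580.6, -227.2]), 27.8, 260)
yellow (array([ 461.9, -345.3]), 28.2, 217) (array([ 461. , -349.2]), 28.3, 387)
blue (array([671. ,  76.7]), 28.0, 210) (array([671.,  73.]), 27.5, 134)
white (array([ 594.9, -363.5]), 28.5, 204) (array([ 595.7, -366.1]), 28.5, 317)
cap (array([ 438. , -208.1]), 25.2, 197) (array([ 437.7, -211.2]), 26.2, 287)
knob (array([ 437.8, -208.5]), 10.1, 50) (array([ 437.3, -210.9]), 11.1, 78)
stand (array([453. , -78.3]), 44.7, 757) (array([454.2, -80.5]), 45.7, 842)
hub (array([593. , 111.2]), 17.7, 129) (array([592.9, 106.6]), 15.4, 62)
tray (array([593.8, 111.7]), 140.2, 6471) (array([595.7, 109.5]), 141.3, 4080)
[[-0.001  0.428  0.904]
 [-0.001  0.904 -0.428]
 [-1.    -0.001 -0.   ]]
```

The estimates, averaging both views in mm, are:

| Thing | x | y |
|---|---|---|
| Tray axis | 594 | 110 |
| Blue roll | 671 | 75 |
| Stand | 453.5 | -79.5 |
| Red roll | 580 | -226 |
| Yellow roll | 461.5 | -347 |
| Cap | 438 | -210 |

The tray needs about -142°. I'll push the peg now at -70° clockwise with closed fingers, tip at z≈50.

Request:
arm_command(series=[[0,0,0,0,-19,50,0],[0,0,0,0,-38,100,0],[0,0,0,0,-56,150,0],[0,0,0,0,-75,200,0],[0,0,0,0,-94,250,0],[0,0,0,0,-113,300,0],[0,0,0,0,-131,350,0],[0,0,0,0,-150,400,0],[0,0,0,0,-169,450,0],[0,0,0,0,-188,500,0],[0,0,0,0,-206,550,0],[0,0,0,0,-225,598,0]])

```text
t: 1.35
position: [643.0, 41.9, 231.0]
tool_rot: [-3.073, 1.57, 2.769]
wrist_force: [1.0, 1.1, 0.0]
width: -0.1
```

Run:
```python
from h import *
togo(668,15,52)
print(arm.get_obs()['qpos'].round(2))
```

```text
t 1.35 pos [643.   41.9 231. ] w -0.1 F [1.  1.1 0. ] shift [179.  -13.6  34.2]
[-0.05  0.53  0.21  1.25  0.    0.39]
```

Request:
arm_command(series=[[0,0,0,0,0,0,0],[0,0,0,0,0,0,0]])

```text
t: 1.55
position: [642.0, 42.7, 230.2]
tool_rot: [-2.879, 1.569, 2.961]
wrist_force: [0.6, -0.3, -0.3]
width: -0.1
```

Run:
```python
from h import *
togo(668,15,52)
o,T=tool();print(T.round(3))
```

```text
t 1.55 pos [642.   42.7 230.2] w -0.1 F [ 0.6 -0.3 -0.3] shift [178.2 -13.8  35.7]
[[-0.002  0.429  0.903]
 [ 0.     0.903 -0.429]
 [-1.    -0.    -0.002]]
```

Request:
arm_command(series=[[0,0,0,0,-14,36,0],[0,0,0,50,-14,36,0],[0,0,0,100,-14,36,0],[0,0,0,140,-14,36,0],[0,0,0,165,-14,36,0],[0,0,0,178,-14,36,0],[0,0,0,178,-14,36,0],[0,0,0,178,-14,36,0]])

```text
t: 2.35
position: [669.2, 16.2, 54.8]
tool_rot: [0.381, 1.569, -0.06]
wrist_force: [0.5, -0.1, 0.0]
width: -0.0
```

Run:
```python
from h import *
o,T=tool(); print(o['position'],o['wrist_force'])
snap('top','top1')
for a in range(-57,-206,-10):
    a=max(a,-203);d=np.array([594+120*np.cos(np.radians(a)),110+120*np.sin(np.radians(a)),o['position'][2]])
    print(a,d.round(),(T.T@(d-o['position'])).round())
```

```text
[669.1689873   16.17248774  54.84001841] [ 0.46038342 -0.13756569  0.02249642]
-57 [659.   9.  55.] [ -0. -10.  -6.]
-67 [641.  -0.  55.] [ -0. -27. -18.]
-77 [621.  -7.  55.] [ -0. -41. -34.]
-87 [600. -10.  55.] [ -0. -53. -51.]
-97 [579.  -9.  55.] [ -0. -61. -70.]
-107 [559.  -5.  55.] [ -0. -66. -91.]
-117 [540.   3.  55.] [  -0.  -67. -112.]
-127 [522.  14.  55.] [  -0.  -65. -132.]
-137 [506.  28.  55.] [  -0.  -59. -152.]
-147 [493.  45.  55.] [  -0.  -49. -171.]
-157 [484.  63.  55.] [  -0.  -37. -188.]
-167 [477.  83.  55.] [  -0.  -22. -202.]
-177 [474. 104.  55.] [  -0.   -4. -214.]
-187 [475. 125.  55.] [  -0.   15. -222.]
-197 [479. 145.  55.] [  -0.   36. -227.]
```

View pics/top1.png

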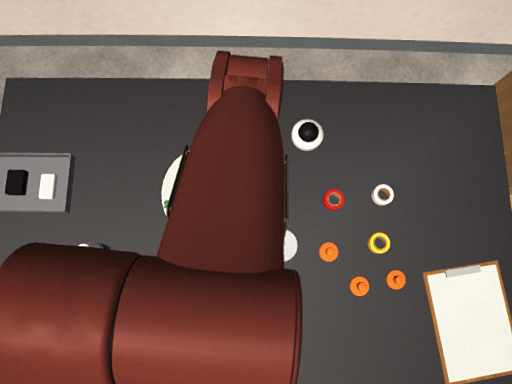

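The arm hides the tray from the top camera, so the side camera will check the turn. Starting the arc.

Request:
arm_command(series=[[0,0,0,0,-10,-6,0],[0,0,0,0,-27,-18,0],[0,0,0,0,-41,-34,0],[0,0,0,0,-53,-51,0],[0,0,0,0,-61,-70,0],[0,0,0,0,-66,-91,0],[0,0,0,0,-67,-112,0],[0,0,0,0,-65,-132,0],[0,0,0,0,-59,-152,0],[0,0,0,0,-55,-162,0],[0,0,0,0,-55,-162,0]])

```text
t: 3.5
position: [498.7, 35.9, 54.5]
tool_rot: [0.419, 1.569, -0.022]
wrist_force: [0.5, 0.2, -0.2]
width: 0.1
```

Run:
```python
from h import *
o,T=tool(); print(o['position'],o['wrist_force'])
snap('side','side1')
for a in range(-147,-206,-8):
    d=np.array([594+120*np.cos(np.radians(a)),110+120*np.sin(np.radians(a)),o['position'][2]])
    print(a,d.round(),(T.T@(d-o['position'])).round())
```

```text
[498.71666578  35.89351501  54.46556029] [ 0.4589491   0.17289656 -0.19927277]
-147 [493.  45.  54.] [-0.  6. -9.]
-155 [485.  59.  54.] [ -0.  15. -22.]
-163 [479.  75.  54.] [ -0.  27. -34.]
-171 [475.  91.  54.] [ -0.  40. -45.]
-179 [474. 108.  54.] [ -0.  55. -53.]
-187 [475. 125.  54.] [ -0.  70. -59.]
-195 [478. 141.  54.] [ -0.  86. -64.]
-203 [484. 157.  54.] [ -0. 103. -65.]
```

View pics/side1.png

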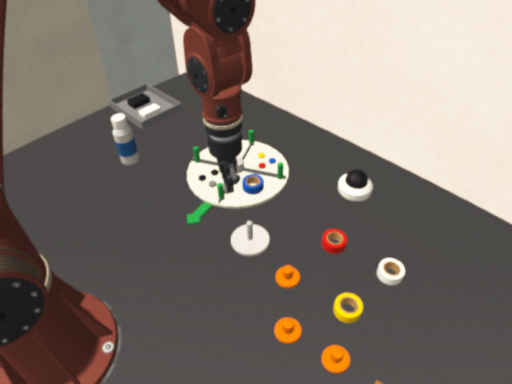

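The tray is following: blue is at (253,184) and the pushed peg at (220,190). Continuing.

Request:
arm_command(series=[[0,0,0,0,6,-9,0],[0,0,0,0,15,-22,0],[0,0,0,0,27,-34,0],[0,0,0,0,40,-45,0],[0,0,0,0,55,-53,0],[0,0,0,0,70,-59,0],[0,0,0,0,84,-63,0],[0,0,0,0,92,-65,0],[0,0,0,0,97,-65,0],[0,0,0,0,97,-65,0]])

```text
t: 4.55
position: [481.4, 151.1, 53.2]
tool_rot: [2.628, 1.571, 2.187]
wrist_force: [0.9, 0.4, 1.8]
width: -0.1
```

Run:
```python
from h import *
o,T=tool(); print(o['position'],o['wrist_force'])
s=snap('side','side2'); hsv=cv2.cvtColor(s['p'],cv2.COLOR_RGB2HSV); P=cloud(s)
m=cv2.inRange(hsv,(105,150,60),(125,255,255)); n,l,st,ce=cv2.connectedComponentsWithStats(m)
for i in range(1,n):
    if st[i,4]>40: print(st[i],ce[i],centre(s,ce[i],36,46,0))
```

```text
[481.40614878 151.1008479   53.18309402] [0.87550189 0.44501392 1.84926328]
[117 142  19  14 179] [126.21787709 148.8603352 ] (array([423.7, 391.7]), 26.7, 46)
[212 178  19  16 131] [221.52671756 188.16793893] (array([512.,  79.]), 26.0, 105)
```

View pics/side2.png

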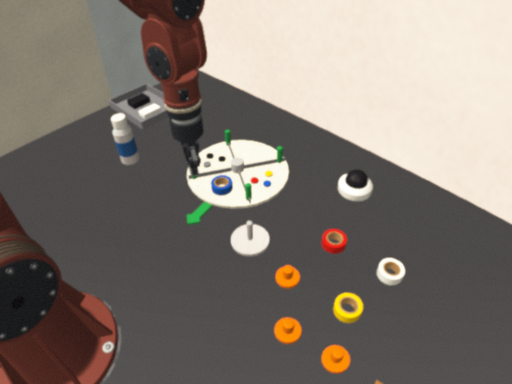

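Blue is at about (512,80), within 9° of the pointer and untouched. Now I'll lift away and line up for a radial grasp on blue.

Request:
arm_command(series=[[0,0,0,-30,0,0,0],[0,0,0,-70,0,0,0],[0,0,0,-97,0,0,0],[0.13,0,0,-97,-10,12,85],[0.26,0,0,-97,-25,29,85],[0.39,0,0,-97,-38,44,85],[0.52,0,0,-97,-51,58,85],[0.65,0,0,-97,-51,58,85],[0.78,0,0,-97,-51,58,85],[0.78,0,0,-97,-51,58,85],[0.78,0,0,-97,-51,58,85]])

```text
t: 5.7
position: [511.8, 79.4, 150.3]
tool_rot: [-2.317, 1.571, 2.747]
wrist_force: [0.1, -1.0, -0.9]
width: 85.2
```

Run:
```python
from h import *
togo(512,80.5,24); o,T=tool(); print(T.round(2),o['qpos'].round(2))
w=snap('wrist','w1'); s=snap('side','side3'); print(centre(s,(221.5,184),36,46,0)); print(centre(w,(250,250),60,46,0))
```

```text
t 5.7 pos [511.8  79.4 150.3] w 85.2 F [ 0.1 -1.  -0.9] shift [126.3   0.6  -0.9]
[[-0.    0.94  0.35]
 [ 0.    0.35 -0.94]
 [-1.   -0.   -0.  ]] [ 0.01  0.34 -0.31  0.92  0.    1.23]
(array([515. ,  82.6]), 28.4, 182)
(array([526. ,  48.5]), 42.2, 1142)
```

View pics/w1.png

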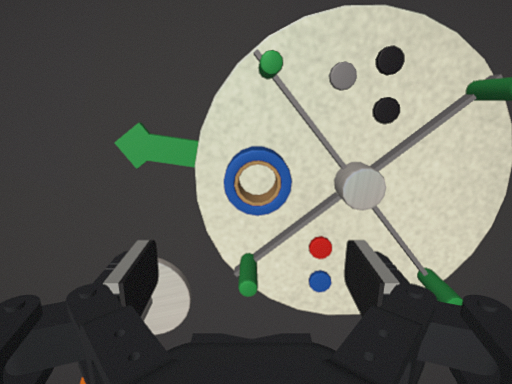

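The wrist view shows blue at (258,180), clear of the peg at (248,272) and of the dividers. I'll fit its centre there.

Run:
```python
from h import *
w=load('w1'); print(centre(w,(258,181),34,46,0),centre(w,(361,187),25,52,0)); togo(515,83,24)
```

```text
(array([515.8,  85.2]), 27.8, 2450) (array([596.3, 111.2]), 17.9, 1505)
t 5.8 pos [511.8  79.7 150.3] w 84.8 F [ 0.  -0.5  0.2] shift [126.3   4.2  -2. ]
```

Request:
arm_command(series=[[0,0,0,0,5,-3,85],[0,0,0,40,5,-3,85],[0,0,0,80,5,-3,85],[0,0,0,100,5,-3,85],[0,0,0,115,5,-3,85],[0,0,0,125,5,-3,85],[0,0,0,125,5,-3,85],[0,0,0,125,5,-3,50],[0,0,0,125,5,-3,50],[0,0,0,125,5,-3,50],[0,0,0,125,5,-3,50],[0,0,0,125,5,-3,50]])

```text
t: 7.0
position: [516.4, 84.3, 26.9]
tool_rot: [1.251, 1.569, 0.029]
wrist_force: [-2.3, -0.5, 10.9]
width: 54.6
```

Run:
```python
from h import *
togo(515.5,84.5,24); w=snap('wrist','w2'); snap('side','side4')
```

```text
t 7.0 pos [516.4  84.3  26.9] w 54.6 F [-2.3 -0.5 10.9] shift [ 2.9 -0.8 -0.5]
```

View pics/w2.png

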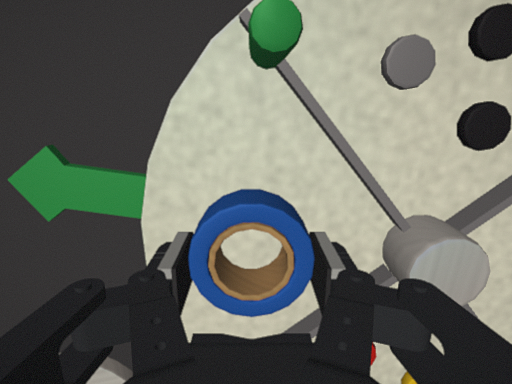

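View pics/side4.png

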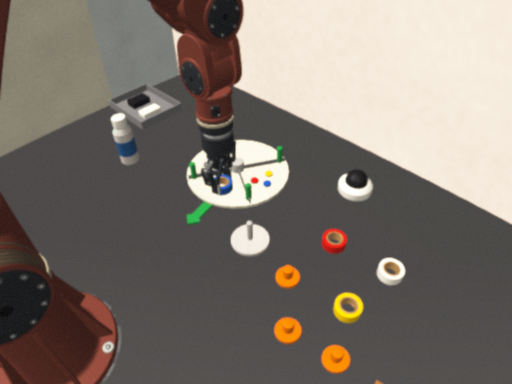

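Gripped at 54.6 mm. Next: lift and carry it above the post.

Request:
arm_command(series=[[0,0,0,-30,0,0,45],[0,0,0,-70,0,0,45],[0,0,0,-100,0,0,45],[0,0,0,-100,-20,23,45],[0,0,0,-100,-45,52,45],[0,0,0,-100,-70,81,45],[0,0,0,-100,-95,110,45],[0,0,0,-100,-110,127,45],[0,0,0,-100,-115,132,45],[0,0,0,-100,-115,132,45],[0,0,0,-100,-115,132,45]])

```text
t: 8.2
position: [453.1, -78.5, 125.6]
tool_rot: [1.433, 1.57, 0.211]
wrist_force: [0.0, 0.1, -0.7]
width: 54.2
```

Run:
```python
from h import *
togo(453.5,-79.5,14); snap('side','side5');w=snap('wrist','w3'); P=cloud(w)
```

```text
t 8.2 pos [453.1 -78.5 125.6] w 54.2 F [ 0.   0.1 -0.7] shift [ 1.116e+02 -1.000e-01  1.000e+00]
```

View pics/w3.png

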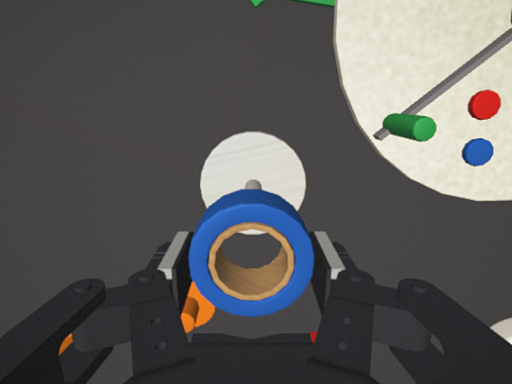

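View pics/side5.png

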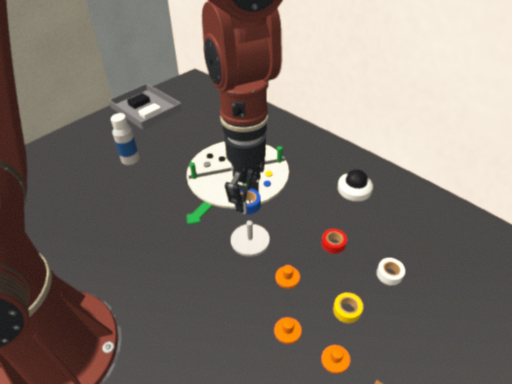

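Run:
```python
from h import *
w=load('w3'); P=cloud(w)
# stand base left/right/top edges visible: fit circle on base points
m=(abs(P[...,2]-10)<4)&(np.hypot(P[...,0]-453,P[...,1]+79)<55)
q=P[m][:,:2].astype(np.float32);print(len(q),cv2.minEnclosingCircle(q))
hsv=cv2.cvtColor(w['p'],cv2.COLOR_RGB2HSV)
m=(cv2.inRange(hsv,(105,120,50),(125,255,255))>0)&(np.hypot(P[...,0]-453,P[...,1]+79)<45)
q=P[m]; zt=np.percentile(q[:,2],80);print('ztop',zt); q=q[abs(q[:,2]-zt)<4][:,:2].astype(np.float32);print(len(q),cv2.minEnclosingCircle(q))
s=load('side5'); print(centre(s,(249,240),50,10,0))
```

```text
5543 ((455.50238037109375, -78.22004699707031), 44.954551696777344)
ztop 144.52883410850913
5909 ((453.7823181152344, -76.99588012695312), 28.235626220703125)
(array([454.1, -80.2]), 45.7, 838)
```

The roll is within 2 mm of the post axis, with its underside about 5 mm below the TCP. Lowering and releasing.

Request:
arm_command(series=[[0,0,0,30,1,2,45],[0,0,0,50,1,2,45],[0,0,0,70,1,2,45],[0,0,0,90,1,2,45],[0,0,0,103,1,2,45],[0,0,0,109,1,2,45],[0,0,0,109,1,2,45],[0,0,0,109,1,2,45]])

```text
t: 9.1
position: [454.7, -80.3, 16.6]
tool_rot: [0.927, 1.57, -0.294]
wrist_force: [0.2, 0.9, 0.2]
width: 54.3
```

Run:
```python
from h import *
togo(453.5,-79.5,15)
```

```text
t 9.1 pos [454.7 -80.3  16.6] w 54.3 F [0.2 0.9 0.2] shift [ 1.6 -0.8 -1.2]
```

Request:
arm_command(series=[[0,0,0,1,0,0,45],[0,0,0,1,0,0,60],[0,0,0,1,0,0,70],[0,0,0,1,0,0,85],[0,0,0,1,0,0,85],[0,0,0,-30,0,0,85],[0,0,0,-80,0,0,85],[0,0,0,-130,0,0,85],[0,0,0,-130,0,0,85]])

```text
t: 10.0
position: [457.8, -81.8, 152.1]
tool_rot: [0.886, 1.561, -0.335]
wrist_force: [1.3, -0.5, -1.0]
width: 85.1
```

Run:
```python
from h import *
togo(461.5,-347,110); w=snap('wrist','w4');s=snap('side','s6')
for c in (w,s):
  P=cloud(c)
  for z,r in ((34,34),):
    m=(abs(P[...,2]-z)<4)&(np.hypot(P[...,0]-454,P[...,1]+79.5)<40); q=P[m][:,:2].astype(np.float32);print(len(q),cv2.minEnclosingCircle(q))
print(tool()[0]['qpos'].round(2))
```

```text
t 10.0 pos [457.8 -81.8 152.1] w 85.1 F [ 1.3 -0.5 -1. ] shift [ 42.9 -87.5 250.2]
2257 ((454.9728088378906, -79.47777557373047), 27.913307189941406)
253 ((453.9395751953125, -81.5777359008789), 28.181838989257812)
[-0.33  0.24 -0.46  0.87  0.    0.89]
```

View pics/w4.png

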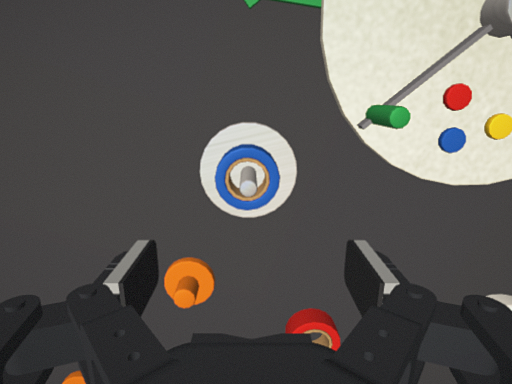

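Blue lies on the base around the post, top at about 34 mm and centred within 2 mm. Moving over yellow.

Request:
arm_command(series=[[0,0,0,0,-10,30,85],[0,0,0,0,-25,70,85],[0,0,0,0,-40,115,85],[0,0,0,0,-56,160,85],[0,0,0,0,-72,205,85],[0,0,0,0,-83,238,85],[0,0,0,0,-87,250,85],[0,0,0,0,-87,250,85],[0,0,0,0,-87,250,85]])

```text
t: 11.0
position: [457.4, -343.8, 145.2]
tool_rot: [-2.831, 1.568, 2.231]
wrist_force: [1.2, -0.2, 0.0]
width: 84.9
```

```bash
cat >> h.py <<'E'
def near(c,x,y,z,r):
    P=cloud(c); m=(abs(P[...,2]-z)<4)&(np.hypot(P[...,0]-x,P[...,1]-y)<r); q=P[m][:,:2].astype(np.float32)
    ct,rr=cv2.minEnclosingCircle(q); print('fit',len(q),np.round(ct,1),round(rr,1)); return ct
E
python3 - <<'E'
from h import *
w=snap('wrist','w5'); ct=near(w,461.5,-347,24,38); ct2=near(snap('side','s7'),461.5,-347,24,38); togo(*ct,2); print(tool()[1].round(2))
E
```

```text
fit 2129 [ 461.9 -346.7] 27.9
fit 384 [ 461.3 -348.8] 28.8
t 11.1 pos [ 457.8 -343.5  145.9] w 85.0 F [ 0.8 -0.   0.1] shift [143.9   2.8   4.6]
[[-0.    0.94  0.34]
 [ 0.    0.34 -0.94]
 [-1.   -0.   -0.  ]]
```

View pics/w5.png

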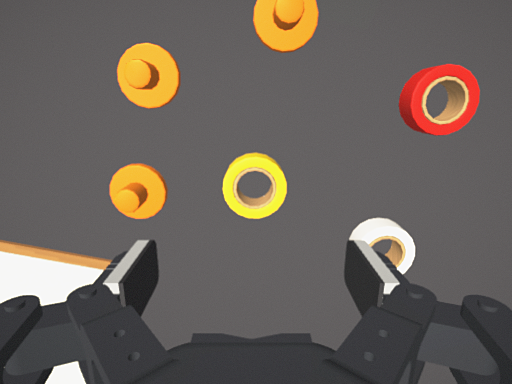

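Yellow is at (254,186), with the nearest cap at (138,190) and white at (383,245), both clear of the fingers. Grasping.

Request:
arm_command(series=[[0,0,0,0,3,5,85],[0,0,0,40,3,5,85],[0,0,0,80,3,5,85],[0,0,0,115,3,5,85],[0,0,0,133,3,5,85],[0,0,0,140,3,5,85],[0,0,0,140,3,5,85],[0,0,0,140,3,5,45],[0,0,0,140,3,5,45],[0,0,0,140,3,5,45],[0,0,0,140,3,5,45],[0,0,0,140,3,5,45]])

```text
t: 12.3
position: [463.4, -349.7, 8.4]
tool_rot: [0.547, 1.568, -0.675]
wrist_force: [-1.9, 2.6, 10.5]
width: 53.5
```

Run:
```python
from h import *
togo(454,-79.5,145)
```

```text
t 12.3 pos [ 463.4 -349.7    8.4] w 53.5 F [-1.9  2.6 10.5] shift [-137.1   83.7 -256.8]
```

Request:
arm_command(series=[[0,0,0,-40,0,0,45],[0,0,0,-85,0,0,45],[0,0,0,-130,8,-26,45],[0,0,0,-137,22,-66,45],[0,0,0,-137,36,-110,45],[0,0,0,-137,50,-154,45],[0,0,0,-137,64,-198,45],[0,0,0,-137,77,-236,45],[0,0,0,-137,83,-252,45],[0,0,0,-137,84,-257,45],[0,0,0,-137,84,-257,45],[0,0,0,-137,84,-257,45]])

```text
t: 13.5
position: [453.9, -79.7, 143.6]
tool_rot: [0.59, 1.57, -0.632]
wrist_force: [-0.2, -0.5, -0.5]
width: 53.5
```

```bash
cat >> h.py <<'E'
def held(c,lo,hi,x=454,y=-79.5):
    P=cloud(c); hsv=cv2.cvtColor(c['p'],cv2.COLOR_RGB2HSV)
    m=(cv2.inRange(hsv,lo,hi)>0)&(np.hypot(P[...,0]-x,P[...,1]-y)<48)&(P[...,2]>60); q=P[m]; zt=np.percentile(q[:,2],80); q=q[abs(q[:,2]-zt)<4][:,:2].astype(np.float32)
    ct,rr=cv2.minEnclosingCircle(q); print('held ztop',round(zt,1),np.round(ct,1),round(rr,1))
E
python3 - <<'E'
from h import *
w=snap('wrist','w6'); held(w,(20,100,80),(36,255,255)); near(w,454,-79.5,10,52); near(w,454,-79.5,34,38); togo(454,-79.5,39); snap('side','s8')
E
```

```text
held ztop 159.3 [453.8 -76.5] 28.5
fit 3477 [455.1 -77.9] 44.9
fit 1313 [454.8 -78.9] 27.6
t 13.55 pos [453.9 -79.8 143.5] w 53.1 F [-0.3  1.  -1.5] shift [104.5   0.2  -0.4]
```

View pics/w6.png

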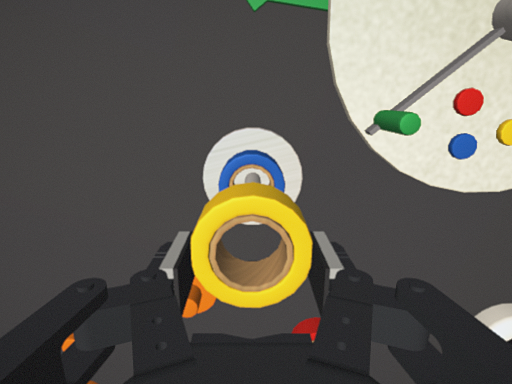

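Request:
arm_command(series=[[0,0,0,30,0,2,45],[0,0,0,50,0,2,45],[0,0,0,70,0,2,45],[0,0,0,85,0,2,45],[0,0,0,95,0,2,45],[0,0,0,100,0,2,45],[0,0,0,100,0,2,45],[0,0,0,100,0,2,45]])

```text
t: 14.4
position: [454.6, -81.0, 43.6]
tool_rot: [0.834, 1.57, -0.389]
wrist_force: [0.2, 0.9, -0.5]
width: 53.2
```

Run:
```python
from h import *
togo(454,-79.5,42)
```

```text
t 14.4 pos [454.6 -81.   43.6] w 53.2 F [ 0.2  0.9 -0.5] shift [ 1.6 -0.1 -1.6]
```

Request:
arm_command(series=[[0,0,0,1,0,0,45],[0,0,0,1,0,0,60],[0,0,0,1,0,0,70],[0,0,0,1,0,0,85],[0,0,0,1,0,0,85],[0,0,0,-30,0,0,85],[0,0,0,-70,0,0,85],[0,0,0,-110,0,0,85],[0,0,0,-110,0,0,85],[0,0,0,-110,0,0,85]])

```text
t: 15.4
position: [454.9, -80.8, 154.1]
tool_rot: [0.889, 1.569, -0.333]
wrist_force: [-0.1, 0.2, -1.2]
width: 84.9
```

Run:
```python
from h import *
w=snap('wrist','w7');near(w,454,-79.5,58,38); near(snap('side','s9'),454,-79.5,58,38); togo(580,-226,152)
```

```text
fit 2651 [454.2 -77.5] 28.0
fit 286 [453.8 -79.8] 28.3
t 15.5 pos [453.6 -80.4 152.5] w 84.8 F [ 0.8 -0.2  0.1] shift [  0.3  69.  180. ]
```

View pics/w7.png

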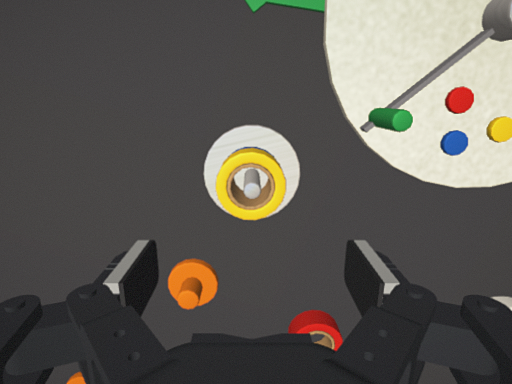

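Yellow lies on blue, level and centred, with the post visible through the core at (252,183). Now red.

Request:
arm_command(series=[[0,0,0,0,12,30,85],[0,0,0,0,28,72,85],[0,0,0,0,44,115,85],[0,0,0,0,60,156,85],[0,0,0,0,67,175,85],[0,0,0,0,69,180,85],[0,0,0,0,69,180,85],[0,0,0,0,69,180,85]])

```text
t: 16.3
position: [579.5, -225.0, 152.5]
tool_rot: [-2.481, 1.569, 2.581]
wrist_force: [0.2, -0.3, -0.4]
width: 85.3
```

Run:
```python
from h import *
w=snap('wrist','w8'); ct=near(w,580,-226,24,38); near(snap('side','s10'),580,-226,24,38); togo(*ct,7); print(tool()[1].round(2))
```

```text
fit 2051 [ 581.2 -225.1] 27.9
fit 267 [ 580.3 -226.6] 29.0
t 16.4 pos [ 579.9 -225.   153.3] w 85.0 F [-0.2  0.1  1. ] shift [146.3   1.3   0.5]
[[-0.    0.94  0.34]
 [ 0.    0.34 -0.94]
 [-1.   -0.   -0.  ]]
```

View pics/w8.png

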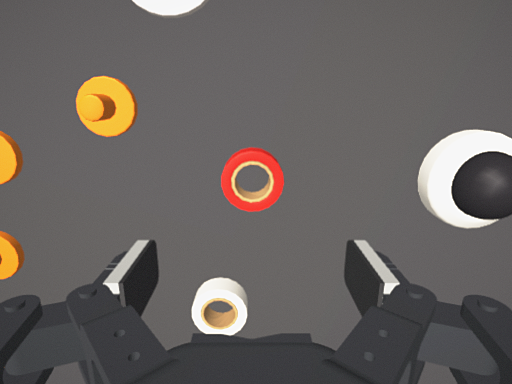

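Request:
arm_command(series=[[0,0,0,10,1,1,85],[0,0,0,50,1,1,85],[0,0,0,90,1,1,85],[0,0,0,125,1,1,85],[0,0,0,140,1,1,85],[0,0,0,146,1,1,85],[0,0,0,146,1,1,85],[0,0,0,146,1,1,45],[0,0,0,146,1,1,45],[0,0,0,146,1,1,45],[0,0,0,146,1,1,45],[0,0,0,146,1,1,45]])

```text
t: 17.6
position: [582.8, -227.2, 9.4]
tool_rot: [0.738, 1.568, -0.484]
wrist_force: [-2.9, 1.8, 11.2]
width: 53.6
```

Run:
```python
from h import *
togo(454,-79.5,160)
```

```text
t 17.6 pos [ 582.8 -227.2    9.4] w 53.6 F [-2.9  1.8 11.2] shift [-151.1  -70.3 -182.6]
```

Request:
arm_command(series=[[0,0,0,-40,0,0,45],[0,0,0,-85,0,0,45],[0,0,0,-130,0,0,45],[0,0,0,-151,-10,-26,45],[0,0,0,-151,-25,-66,45],[0,0,0,-151,-41,-107,45],[0,0,0,-151,-57,-148,45],[0,0,0,-151,-67,-174,45],[0,0,0,-151,-70,-182,45],[0,0,0,-151,-70,-182,45],[0,0,0,-151,-70,-182,45]])

```text
t: 18.7
position: [455.2, -80.5, 159.0]
tool_rot: [0.788, 1.569, -0.434]
wrist_force: [-0.5, 0.0, -1.7]
width: 53.5
```

Run:
```python
from h import *
w=snap('wrist','w9'); held(w,(0,130,60),(6,255,255)); near(w,454,-79.5,10,52); near(w,454,-79.5,58,38); togo(454,-79.5,66); snap('side','s11')
```

```text
held ztop 173.5 [455.6 -78. ] 28.6
fit 3074 [455.3 -78.1] 44.8
fit 1479 [454.2 -77.3] 27.8
t 18.75 pos [455.2 -80.6 158.7] w 53.4 F [-0.4 -1.  -0.4] shift [92.7 -0.8 -1.6]
```

View pics/w9.png

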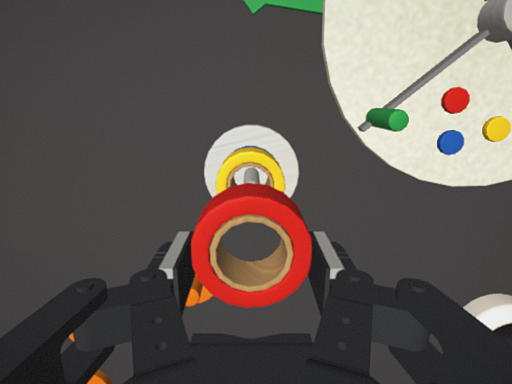

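Red is aligned to within 1 mm. Lowering.

Request:
arm_command(series=[[0,0,0,30,0,0,45],[0,0,0,50,0,0,45],[0,0,0,70,0,0,45],[0,0,0,83,0,0,45],[0,0,0,90,0,0,45],[0,0,0,90,0,0,45],[0,0,0,90,0,0,45]])

```text
t: 19.5
position: [454.5, -80.2, 68.4]
tool_rot: [0.793, 1.57, -0.43]
wrist_force: [-0.1, 0.2, -0.6]
width: 53.4
```

Run:
```python
from h import *
togo(454,-79.5,67)
```

```text
t 19.5 pos [454.5 -80.2  68.4] w 53.4 F [-0.1  0.2 -0.6] shift [ 1.4 -0.2 -0.9]
```

Request:
arm_command(series=[[0,0,0,1,0,0,45],[0,0,0,1,0,0,60],[0,0,0,1,0,0,70],[0,0,0,1,0,0,85],[0,0,0,1,0,0,85],[0,0,0,-30,0,0,85],[0,0,0,-60,0,0,85],[0,0,0,-90,0,0,85],[0,0,0,-90,0,0,85],[0,0,0,-90,0,0,85]])

```text
t: 20.5
position: [454.3, -79.8, 158.6]
tool_rot: [0.857, 1.569, -0.365]
wrist_force: [-0.6, -0.6, -0.3]
width: 84.7
```

Run:
```python
from h import *
w=snap('wrist','w10');near(w,454,-79.5,82,38); near(w,454,-79.5,10,52);near(snap('side','s12'),454,-79.5,82,38); togo(438,-209.5,159)
```

```text
fit 3024 [454.  -77.2] 28.0
fit 2848 [455.3 -78.2] 44.9
fit 280 [453.7 -79.7] 28.2
t 20.6 pos [453.3 -79.5 157.4] w 84.6 F [ 0.  -0.6  0.3] shift [ -1.6 -58.8 117. ]
```

View pics/w10.png

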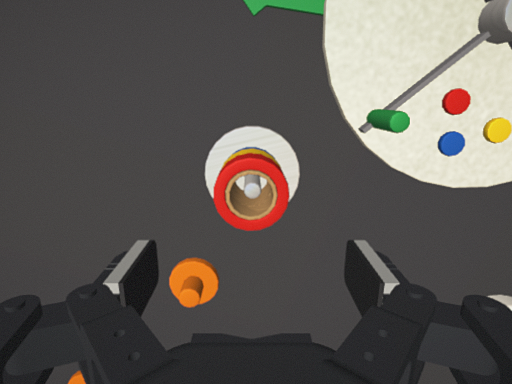

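Red lies on the stack at 82 mm, centred. Moving to the cap, the leftmost one, now at (194,282) in this view.

Request:
arm_command(series=[[0,0,0,0,-15,30,60],[0,0,0,0,-35,70,60],[0,0,0,0,-52,104,60],[0,0,0,0,-59,117,60],[0,0,0,0,-59,117,60],[0,0,0,0,-59,117,60]])

```text
t: 21.2
position: [437.9, -208.9, 157.5]
tool_rot: [-2.725, 1.569, 2.336]
wrist_force: [-0.8, -0.2, 0.6]
width: 60.0
```

Run:
```python
from h import *
w=snap('wrist','w11'); near(w,438,-209.5,10,36); ct=near(w,438,-209.5,36,20); near(snap('side','s13'),438,-209.5,36,20); togo(*ct,12.5); print(tool()[1].round(2))
```

```text
fit 1708 [ 437.8 -208.9] 25.8
fit 463 [ 437.9 -208.6] 10.7
fit 76 [ 437.3 -210.9] 10.8
t 21.3 pos [ 438.3 -208.5  157.9] w 60.0 F [-0.2  0.5  0.3] shift [ 1.454e+02 -3.000e-01  1.000e-01]
[[-0.    0.94  0.34]
 [ 0.    0.34 -0.94]
 [-1.   -0.   -0.  ]]
```

View pics/w11.png

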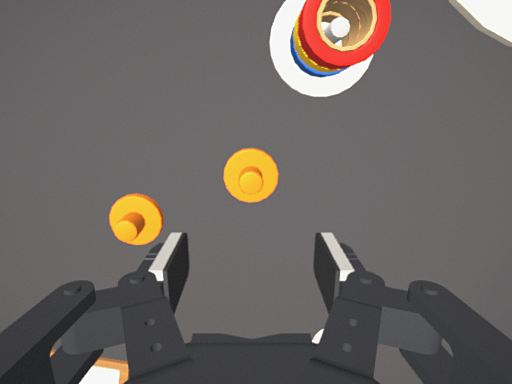

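The chosen cap is centred at (251,176) under the tool, with the stack clear at (335,30). Grasping the knob.

Request:
arm_command(series=[[0,0,0,30,0,0,60],[0,0,0,70,0,0,60],[0,0,0,110,0,0,60],[0,0,0,132,0,0,60],[0,0,0,142,0,0,55],[0,0,0,145,0,0,55],[0,0,0,145,0,0,40],[0,0,0,145,0,0,15],[0,0,0,145,0,0,15],[0,0,0,145,0,0,15],[0,0,0,145,0,0,15],[0,0,0,145,0,0,15]])

```text
t: 22.5
position: [439.4, -210.3, 14.7]
tool_rot: [0.732, 1.568, -0.49]
wrist_force: [-0.8, 2.4, 5.9]
width: 20.1
```

Run:
```python
from h import *
togo(454,-79.5,180)
```

```text
t 22.5 pos [ 439.4 -210.3   14.7] w 20.1 F [-0.8  2.4  5.9] shift [-165.4   58.7 -117.6]
```

Request:
arm_command(series=[[0,0,0,-40,0,0,15],[0,0,0,-85,0,0,15],[0,0,0,-130,0,0,15],[0,0,0,-165,0,0,15],[0,0,0,-165,14,-28,15],[0,0,0,-165,32,-64,15],[0,0,0,-165,49,-98,15],[0,0,0,-165,57,-114,15],[0,0,0,-165,59,-118,15],[0,0,0,-165,59,-118,15],[0,0,0,-165,59,-118,15]])

```text
t: 23.6
position: [453.7, -79.5, 178.7]
tool_rot: [0.524, 1.57, -0.698]
wrist_force: [0.1, 0.2, -0.8]
width: 20.0
```

Run:
```python
from h import *
w=snap('wrist','w12'); near(w,454,-79.5,10,52); near(w,454,-79.5,82,36); s=snap('side','s14'); togo(454,-79.5,95)
P=cloud(w); hsv=cv2.cvtColor(w['p'],cv2.COLOR_RGB2HSV)
m=(cv2.inRange(hsv,(5,120,60),(20,255,255))>0)&(np.hypot(P[...,0]-454,P[...,1]+79.5)<35)&(P[...,2]>120); q=P[m]; print(np.percentile(q[:,2],[5,25,50,75,95]).round(1))
```

```text
fit 2549 [455.3 -78.3] 44.8
fit 1520 [453.8 -76.9] 27.9
t 23.7 pos [453.6 -79.7 178.4] w 19.8 F [ 0.4  0.3 -1.4] shift [83.4  0.4 -0.1]
[171.9 173.5 174.3 198.7 200.1]
```

View pics/w12.png

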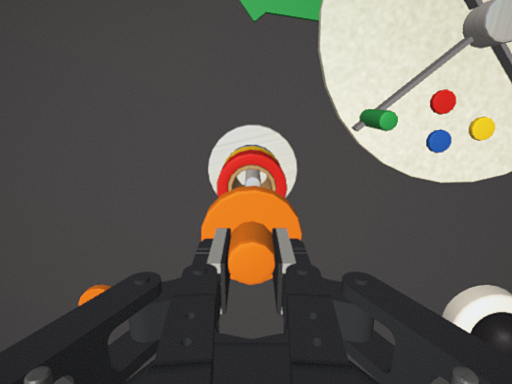

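View pics/s14.png

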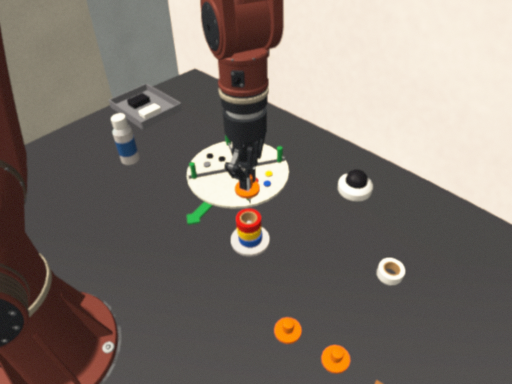

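Run:
```python
from h import *
w=load('w12'); near(w,454,-79.5,199.5,20)
P=cloud(w); hsv=cv2.cvtColor(w['p'],cv2.COLOR_RGB2HSV)
m=(cv2.inRange(hsv,(5,120,60),(20,255,255))>0)&(abs(P[...,2]-173.8)<3)&(np.hypot(P[...,0]-454,P[...,1]+79.5)<35)
print(cv2.minEnclosingCircle(P[m][:,:2].astype(np.float32)))
s=load('s14'); P=cloud(s); hsv=cv2.cvtColor(s['p'],cv2.COLOR_RGB2HSV)
m=(cv2.inRange(hsv,(5,120,60),(20,255,255))>0)&(abs(P[...,2]-173.8)<5)&(np.hypot(P[...,0]-454,P[...,1]+79.5)<35)
print(m.sum(),cv2.minEnclosingCircle(P[m][:,:2].astype(np.float32))); near(s,454,-79.5,82,36)
```

```text
fit 2191 [452.3 -74.7] 18.8
((453.96307373046875, -77.45560455322266), 26.105405807495117)
219 ((452.7101135253906, -80.76856994628906), 25.4969425201416)
fit 283 [453.5 -79.1] 28.4
```

The cap disc is centred within 2 mm by both cameras. Lowering and releasing.

Request:
arm_command(series=[[0,0,0,30,1,0,15],[0,0,0,55,1,0,15],[0,0,0,70,1,0,15],[0,0,0,77,1,0,15],[0,0,0,81,1,0,15],[0,0,0,81,1,0,15],[0,0,0,81,1,0,15]])

```text
t: 24.4
position: [455.0, -78.7, 98.0]
tool_rot: [0.882, 1.57, -0.34]
wrist_force: [-1.4, 0.2, -1.2]
width: 20.1
```

Run:
```python
from h import *
togo(454,-79.5,96.5)
```

```text
t 24.4 pos [455.  -78.7  98. ] w 20.1 F [-1.4  0.2 -1.2] shift [ 1.5 -1.2  0.4]
```

Request:
arm_command(series=[[0,0,0,1,0,0,15],[0,0,0,1,0,0,26],[0,0,0,1,0,0,40],[0,0,0,1,0,0,60],[0,0,0,1,0,0,60],[0,0,0,-30,0,0,60],[0,0,0,-70,0,0,60],[0,0,0,-100,0,0,60],[0,0,0,-100,0,0,60],[0,0,0,-100,0,0,60]])

```text
t: 25.4
position: [454.8, -78.5, 197.5]
tool_rot: [0.904, 1.57, -0.318]
wrist_force: [-0.5, 0.3, -0.5]
width: 60.2
```

Run:
```python
from h import *
w=snap('wrist','w13'); s=snap('side','s15'); togo(454,-79.5,200)
for c in (w,s): near(c,454,-79.5,92,36);near(c,454,-79.5,118,20)
P=cloud(w); m=(abs(P[...,2]-92)<5)&(np.hypot(P[...,0]-454,P[...,1]+79)<24); q=P[m]; A=np.c_[q[:,:2]-q[:,:2].mean(0),np.ones(len(q))]; print('slope',np.linalg.lstsq(A,q[:,2],rcond=None)[0])
for n,x,y,z in (('white',595,-365,24),): near(s,x,y,z,38)
```

```text
t 25.5 pos [453.8 -78.2 196.3] w 60.3 F [-0.4  0.3 -0.4] shift [-3.7 -0.3  1.3]
fit 2236 [454.8 -76.7] 26.0
fit 633 [455.  -76.6] 10.8
fit 245 [454.  -78.8] 26.2
fit 58 [454.1 -78.4] 10.6
slope [2.11640251e-03 3.55312173e-03 9.18132818e+01]
fit 322 [ 596.5 -366. ] 28.5
```

View pics/s15.png

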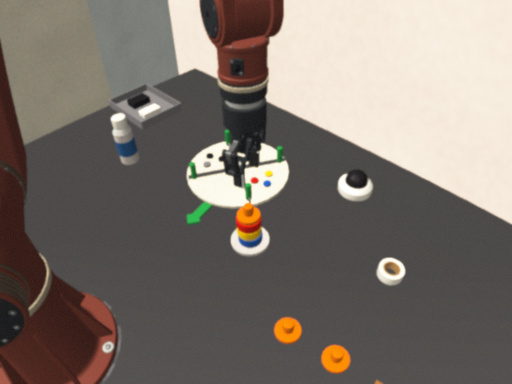

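View pics/w13.png

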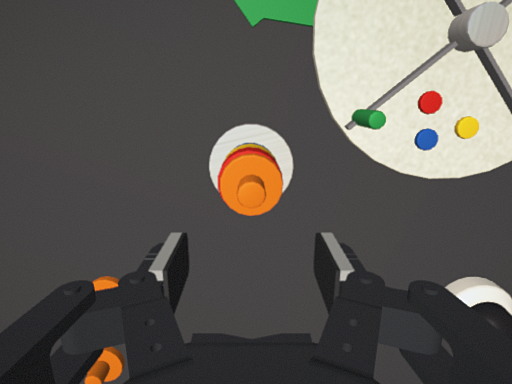

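The cap is on the stack at side view (248,218): disc top 92 mm, slope under 0.005 rad, centred within 2 mm. The robot is clear, and the other things stand where they were. Handing in.

Run:
```python
from station import arm
print(arm.hand_in())
```

```text
the job is handed in; nothing more can be done
None
```

The job is done and handed in at about 25.5 s of robot time. I turned the tray about 135° clockwise by one peg, which left the blue roll about 9° from the pointer, inside the allowed zone. I then stacked blue, yellow, red and the cap on the stand. All three cap-like things had knobs, so I took the one farthest to the robot's left.

**Last checks:**
- **Stack:** the cap's disc top is at 92 mm as expected, tilted under 0.005 rad. The cap and each roll sit within about 2 mm of the post axis.
- **Robot:** the gripper is open, about 100 mm above its release height, and touching nothing.
- **Left alone:** the white roll measured within 1 mm of where it started. The spray can and dome camera look unmoved in the last side picture, but I did not measure them again.
- **Disagreement:** the side camera put things about 2 mm lower in y than the top and wrist cameras, within the stated calibration. No check failed.

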